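# Build up the vase display in the craft shop

## Task

Put up the display for the blue vase: first seat the light-wood cup, rounded foot down, in the hollow of the white plinth, and let go of it; then stand the blue vase in the hollow of that cup. Both must sit fully home and upright; set them down gently rather than letting them drop, and leave everything else on the counter where it stands.

Things in the scene. Friction and masses are not known exactly. Their poses are not given: they have to be found in the camera images.
- plinth: White turned plinth, fixed to the counter, 116 mm across at its base, 84 mm across at its top, 44 mm high, with a round hollow in its top: floor radius 16.5, radius 24.5 at 5.5 mm above the floor, mouth radius 29 at 14 mm above the floor. Origin: centre of its underside on the counter, z up. Its place varies
- plinth_seat (a point): Centre of the floor of the plinth's hollow, 30 mm above the counter: where the cup's underside centre comes to rest
- riser: Loose light-wood turned cup (riser), 85 mm tall, about 220 g, standing upright on the counter. Rounded foot, a waist of radius 18 from 28 to 42 mm, then widening to a straight round drum of 64 mm diameter from 52 mm up to the rim at 85 mm (grip the drum across its outside). A round hollow in its top. Round about its own z axis. Origin: centre of its underside, z up
- riser_foot (a point): Centre of the cup's underside (its origin). Its rounded foot swells from a flat of radius 15 at its underside to radius 22.5 at 5.5 mm up and 27 at 14 mm up
- riser_seat (a point): Centre of the floor of the cup's hollow, 71 mm above its underside: where the vase's underside centre comes to rest. The hollow: floor radius 16.5, radius 24.5 at 5.5 mm above the floor, mouth radius 29 at 14 mm above the floor
- riser_rim (a point): Centre of the cup's mouth, at rim height, 85 mm above its underside
- vase_blue: Loose blue ceramic vase, 120 mm tall, about 280 g, standing upright on the counter. Rounded foot, bulb 65 mm across at 34 mm up, narrowing to a straight neck of 26 mm diameter from 76 to 108 mm up, lip 36 mm across from 116 mm to the top. Round about its own z axis. Origin: centre of its underside, z up. It trades places with the other two vases from one start to the next
- vase_foot (a point): Centre of the blue vase's underside (its origin). Its rounded foot swells from a flat of radius 15 at its underside to radius 22.5 at 5.5 mm up and 27 at 14 mm up
- vase_neck (a point): Middle of the blue vase's straight neck, on its axis, 92 mm above its underside: the place to grip
- vase_terracotta: Terracotta-brown vase, same shape and size as the blue one (120 mm tall, bulb 65 mm across), stands on the counter; a bystander. Origin: centre of its underside, z up
- vase_green: Green glass vase, same shape and size as the blue one (120 mm tall, bulb 65 mm across), stands on the counter; a bystander. Origin: centre of its underside, z up
- tape: Roll of yellow tape lying flat, 96 mm across, 25 mm high; a bystander. Origin: centre of its underside
- paint_bottle: Red paint bottle with black cap, 48 mm across, 105 mm tall; a bystander. Origin: centre of its underside
- mug: White mug, 80 mm across, 92 mm tall; a bystander. Origin: centre of its underside
- brush: Brush with a red handle, 200 mm long, lying flat; a bystander. Origin: on its underside, part-way along it
Mind the look-alikes: they are no part of the job. Several things have the shape of the vase_blue; the one meant has the colours described above. Leave any purple look-alike of the riser alone.

How it is judged:
On the way, in this order (a step that is already met when the one before it is completed fails the run):
1. the wooden cup sits home in the plinth's hollow, upright and let go (distance between riser_foot and plinth_seat below 0.005 m and angle between riser's own z axis and vertical below 0.05 rad and contact force between riser and the fingers below 0.05 N and linear speed of riser below 0.02 m/s), for 0.2 s.
2. the blue vase sits home in the cup's hollow, upright and let go, the cup still home in the plinth (distance between vase_foot and riser_seat below 0.005 m and angle between each of vase_blue, riser's own z axis and vertical below 0.05 rad and contact force between vase_blue and the fingers below 0.05 N and linear speed of vase_blue below 0.02 m/s and distance between riser_foot and plinth_seat below 0.005 m), for 0.2 s.
At the end, for the whole second after the job is handed in: The cup's underside centre is within 5 mm of the floor centre of the plinth's hollow and the blue vase's underside centre within 5 mm of the floor centre of the cup's hollow; both within 0.05 rad of upright, let go and at rest (all of step 2 and contact force between riser and the fingers below 0.05 N and linear speed of riser below 0.02 m/s); the robot touches nothing.
It fails at once if the cup is let fall or knocked over (it moves faster than 0.45 m/s while the fingers do not touch it) (linear speed of riser above 0.45 m/s and contact force between riser and the fingers below 0.02 N).
It fails at once if the blue vase is let fall or knocked over (it moves faster than 0.45 m/s while the fingers do not touch it) (linear speed of vase_blue above 0.45 m/s and contact force between vase_blue and the fingers below 0.02 N).
It fails at once if a bystander (other vases, tape, bottle, mug or brush) is moved by more than 30 mm (distance of any of vase_terracotta, vase_green, tape, paint_bottle, mug, brush from where it was at the start of the episode above 0.03 m).
It fails at once if another vase, the bottle or the mug is tipped by more than 0.4 rad (angle between any of vase_terracotta, vase_green, paint_bottle, mug's own z axis and vertical above 0.4 rad).
It also fails if it takes over 64 s, if anything falls off the work surface, if the arm or the gripper's body presses on something with over 40 N, if the wrist force passes 120 N, or if a joint passes its speed limit or range.

## Robot

A 6-joint arm with a two-finger parallel gripper is mounted at the origin on the work surface. World frame = base frame: x ahead of the robot, y to its left, z up, the work surface at z = 0. Lengths are in m, angles in rad, forces in N, time in s.
With the tool pointing down it reaches from about 0.35 to 0.775 m from the base axis. Payload 7.3 kg.
Tool frame: the origin (TCP) lies at the very end of the fingers, on their centre line; the grasp point (between the pads) lies 19 mm behind it; z points along the fingers, y is the line along which they close (so a half turn about z gives the same grasp; the last joint's range is limited). The gripper opens to 92 mm and grips with 3 to 60 N. Pads are 19 mm wide; open, the fingers measure 130 mm over their backs; the gripper's body (75 mm by 190 mm) begins 47 mm behind the grasp point.
Start: joints at [-1.27, 0.342, 1.524, -0, 1.275, -0.146], TCP at [0.227, -0.473, 0.227] pointing down, gripper open.
Joint ranges: [-2.53, 2.53], [-0.77, 2.02], [0.04, 2.7], [-1, 4.14], [0.28, 2.66], [-3.11, 3.11]. Speed limits (rad/s): [2.57, 2.57, 3.14, 3.14, 3.14, 3.14].

## Interface

Orientations are given as [roll, pitch, yaw] about the fixed x, y, z axes, in that order (R = Rz(yaw) Ry(pitch) Rx(roll)).
In Python, from cell import robot gives the robot as it stands. The module is installed in compiled form; this text tells all that it offers.
- The arm moves only by the tool arm_command, never from a script. Its argument "moves" is a list of rows, each a list of 3 entries, a list of its own where there are three numbers: the shift along the tool's x, y, z in m, then the turn, a rotation vector about the tool's x, y, z in rad, then the finger opening in m, from 0 to 0.0918. In form: [[[dx, dy, dz], [ax, ay, az], claw], ...]. A call has exactly 5 rows; each row is the pose to reach, as a shift and turn from the pose commanded when the call began, along the tool's axes at that moment; what a row does not reach only later rows make up. A row lasts 1/10 s, in which the tool goes at most 50 mm and 8.59 degrees, less where a joint would pass 70% of its speed; a pose out of reach is approached as far as the arm can. A call with a gripper value outside its range is refused whole. The fingers move at their own pace and stop on an object; "squeeze" is the grip in N (left out, the last holds). Time passes only in rows, so rows that repeat a pose let the fingers close, or fill a call up. It gives the time, the measured TCP pose, the force, the opening and the grip force at its end, in the units of the state.
- robot.observe(): the state, without advancing time (a new reading comes with each control period).
- robot.read_camera(name): name is "side" or "top"; returns the picture (480x640x3 uint8, red, green, blue); there is no depth.
- robot.camera_model(name): a dict with "fx", "fy", "cx", "cy" (pixels), "R" (3x3) and "t" (3): a world point X has camera coordinates R X + t. Camera axes: x right, y down, z forward; pixel columns grow to the right and rows downward; lengths in m; the calibration is good to about 2 mm. A picture is of the moment at which its call begins. camera_model takes no time and is no camera call.
- robot.hand_in(): hands the job in; it is judged then, once.
The state is a dict: "time": time; "qpos": joint angles; "qvel": joint speeds; "joint_efforts": joint torques, N m; "tool_pos": TCP position; "tool_rot": TCP orientation; "contact_force": force on the tool from outside, world axes, zero at the start; "torque": the same for the moment, N m; "opening": finger opening in m; "grip_force": force on a finger pad.
Only numpy, scipy, OpenCV 4.12 (cv2) and the standard library are available. Lean on these libraries where they do the work, as an engineer would, in place of code of your own. Each camera call takes 0.05 s, during which the arm holds its last target. There are 200 camera calls.

## Working session

There is one attempt and no reset: what is moved stays moved. The work goes in short steps, Python scripts to look and compute and a tool call to move; the robot and the scene stay as the last step left them, time stands still between calls to the robot, and variables do not carry over. Pictures are saved under pics/ and viewed, at most 10 in all, crops included, and the job is handed in when it is done.

Besides the shell and the picture viewer there is one more tool, called after ">>>" as name(argument=value, ...), one argument or row to a line, values as JSON. arm_command: Moves the arm, as the interface text tells. Its arguments: {"type":"object","properties":{"moves":{"type":"array"},"squeeze":{"type":"number"}},"required":["moves"]}

```bash
mkdir -p pics; python3 - <<'E'
from cell import robot
import cv2
for n in("top","side"):
    im=robot.read_camera(n); cv2.imwrite(f"pics/{n}0.png",im[:,:,::-1])
    print(n,robot.camera_model(n))
s=robot.observe();print(s)
E
```

```text
top {'fx': 475.24018192680137, 'fy': 475.24018192680137, 'cx': 326.2605573329321, 'cy': 241.36111259611351, 'R': array([[-0.01389346, -0.99978118, -0.01563874],
       [-0.9984312 ,  0.01471974, -0.05402292],
       [ 0.0542413 ,  0.01486364, -0.99841722]]), 't': array([0.04566797, 0.59130671, 1.27166563])}
side {'fx': 559.2008850900794, 'fy': 559.2008850900794, 'cx': 326.77059272554663, 'cy': 230.34807516524037, 'R': array([[-0.96064303, -0.27751332,  0.01230115],
       [-0.17614516,  0.57430864, -0.79946386],
       [ 0.21479721, -0.77016618, -0.60058823]]), 't': array([0.58187011, 0.1547392 , 1.19821085])}
{'time': 0.1, 'qpos': array([-1.27001626e+00,  3.42616123e-01,  1.52489695e+00, -3.54238943e-06,
        1.27540871e+00, -1.45992330e-01]), 'qvel': array([-0.00119684, -0.00213737, -0.0011464 ,  0.0002044 , -0.00111642,
        0.00102377]), 'joint_efforts': array([ 1.45068796e-03, -4.32002378e+01, -2.44695336e+01,  7.18148053e-02,
        5.26445266e-02, -4.82162329e-05]), 'tool_pos': array([ 0.22674635, -0.47311575,  0.2261422 ]), 'tool_rot': array([-3.14027718e+00, -1.90001599e-04,  4.46773307e-01]), 'contact_force': array([ 0.10142502, -0.83313496,  0.2211123 ]), 'torque': array([0.06538491, 0.04748833, 0.05763131]), 'grip_force': 0.0, 'opening': 0.0919827559395022}
```

View pics/top0.png

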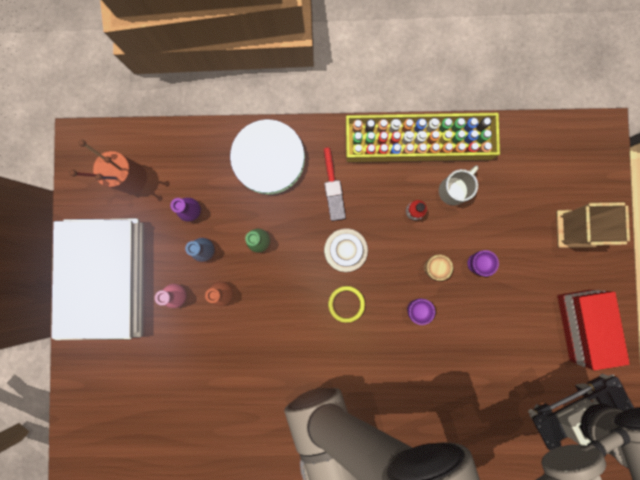

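View pics/side0.png

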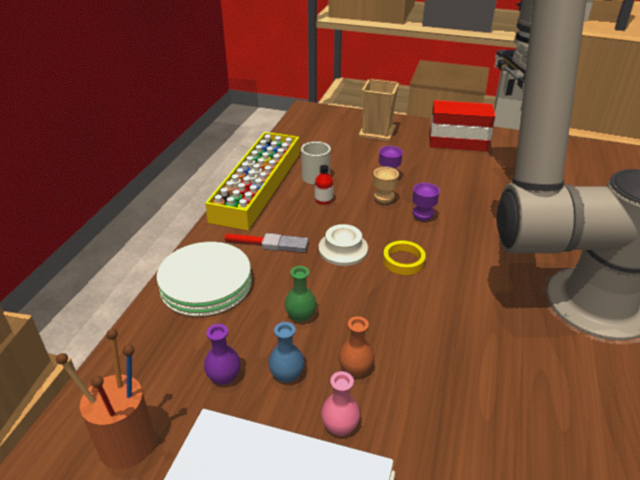

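Top view: plinth about (346,250), wooden cup (440,267), blue vase (201,249), with purple look-alikes near the cup. Side view: plinth (344,243), cup (385,183), blue vase (286,355). I'll take one enlarged crop sheet to get exact pixels.

```bash
cat > h.py <<'E'
import numpy as np,cv2
from cell import robot
def back(n,u,v,z):
    m=robot.camera_model(n);R,t=m["R"],m["t"]
    d=R.T@np.array([(u-m["cx"])/m["fx"],(v-m["cy"])/m["fy"],1]);c=-R.T@t
    return (c+d*(z-c[2])/d[2])[:2]
def proj(n,P):
    m=robot.camera_model(n);c=np.atleast_2d(P)@m["R"].T+m["t"]
    return c[:,:2]/c[:,2:]*[m["fx"],m["fy"]]+[m["cx"],m["cy"]]
def circ(n,xy,z,r):
    a=np.linspace(0,2*np.pi,60);return proj(n,np.c_[xy[0]+r*np.cos(a),xy[1]+r*np.sin(a),0*a+z])
def crop(im,n,c,h,s,rings=()):
    o=cv2.resize(im[c[1]-h:c[1]+h,c[0]-h:c[0]+h,::-1],None,fx=s,fy=s,interpolation=cv2.INTER_CUBIC)
    for xy,z,r in rings:
        p=(circ(n,xy,z,r)-[c[0]-h,c[1]-h]+.5)*s
        cv2.polylines(o,[np.int32(p*16)],True,(255,255,0),1,cv2.LINE_AA,4)
    return o
E
python3 - <<'E'
from h import *
t=cv2.imread("pics/top0.png")[:,:,::-1];s=cv2.imread("pics/side0.png")[:,:,::-1]
P=back("top",346.2,249.7,.044);C=back("top",439.8,267,.085);V=back("top",196,246,.12)
P2=back("side",344,236,.044);C2=back("side",385.5,174.5,.085);V2=back("side",285,331,.12)
print(P,P2,C,C2,V,V2)
rp=[(P,.044,.042),(P,0,.058),(P,.044,.029)];rc=[(C,.085,.032),(C,.085,.029),(C,.052,.032)];rv=[(V,.12,.018),(V,.034,.0325)]
o=np.vstack([np.hstack([crop(i,n,c,26,5,r) for c,r in zip(cs,(rp,rc,rv))]) for i,n,cs in((t,"top",[(346,250),(440,267),(201,249)]),(s,"side",[(344,243),(385,183),(286,350)]))])
cv2.imwrite("pics/c1.png",o)
E
```

```text
[ 0.56751018 -0.01570154] [ 0.5677219  -0.01114152] [ 0.51847267 -0.25228077] [ 0.5190142  -0.24340037] [0.57945334 0.36162485] [0.5737122  0.37469258]
```

View pics/c1.png

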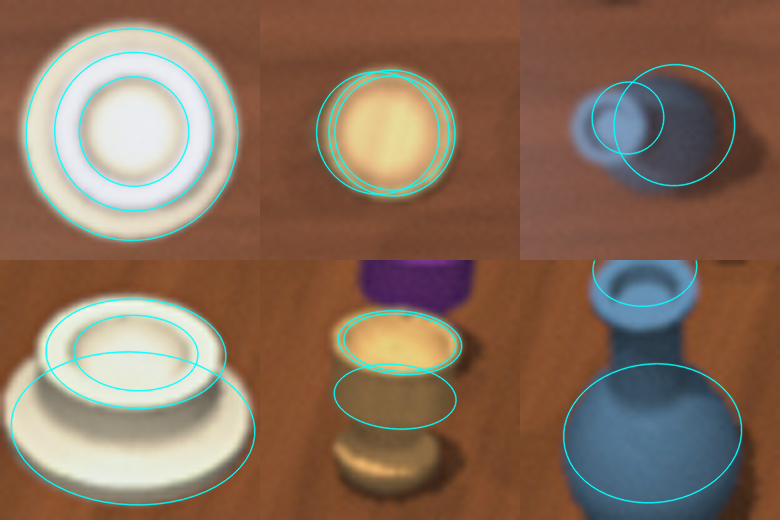

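The crops show the plinth and cup rings close to the outlines, within about 1.5 px. The vase lip is really at (192.3,248.0) in the top view and (284.2,~331) in the side view. Next I'll combine both views.

```bash
cat >> h.py <<'E'
E
python3 - <<'E'
from h import *
from scipy.optimize import least_squares
def solve(name,obs,x0):
    f=lambda p:np.concatenate([proj(n,[p[0],p[1],z])[0]-uv for n,z,uv in obs])
    s=least_squares(f,x0);print(name,s.x.round(4),s.fun.round(1));return s.x
P0=[.5675,-.0157];C0=[.5185,-.2523]
pj=lambda n,p,z:proj(n,[*p,z])[0]
P=solve("P",[("top",.044,pj("top",P0,.044)+[-.1,0]),("top",0,pj("top",P0,0)+[-.3,-.3]),("side",.044,pj("side",P0,.044)+[-1.5,-.6]),("side",0,pj("side",P0,0)+[-1.2,-.6])],P0)
C=solve("C",[("top",.085,pj("top",C0,.085)+[.1,.1]),("side",.085,pj("side",C0,.085)+[-.5,-.2])],C0)
V=solve("V",[("top",.12,np.array([192.3,248.])),("top",.034,np.array([203.7,249.5])),("side",.034,np.array([285.9,363]))],[.58,.37])
t=cv2.imread("pics/top0.png")[:,:,::-1];s=cv2.imread("pics/side0.png")[:,:,::-1]
for n,z,uv in (("gr",.12,(253.5,239)),("terra",.12,(213,296)),("purp",.12,(180,206)),("pink",.12,(163,299)),("cupP1",.085,(485,263)),("cupP2",.085,(421.5,312)),("bottle",.105,(417,212))):print(n,back("top",*uv,z).round(3))
rv=[(V,.12,.018),(V,.034,.0325),(V,0,.015)];rp=[(P,.044,.042),(P,0,.058)]
cv2.imwrite("pics/c2.png",np.vstack([np.hstack([crop(i,n,c,36,4,r) for c,r in zip(cs,(rp,rv))]) for i,n,cs in((t,"top",[(346,250),(201,249)]),(s,"side",[(344,243),(286,350)]))]))
E
```

```text
P [ 0.5696 -0.0156] [ 0.1 -0.8  0.3 -0.5  0.6  0.5  0.3  0.5]
C [ 0.519  -0.2526] [-0.  -0.3  0.3  0.1]
V [0.5751 0.3705] [ 0.2 -0.2 -1.7 -0.4  0.7 -1.1]
gr [0.595 0.217]
terra [0.454 0.319]
purp [0.681 0.402]
pink [0.449 0.444]
cupP1 [ 0.527 -0.367]
cupP2 [ 0.405 -0.203]
bottle [ 0.658 -0.194]
```

View pics/c2.png

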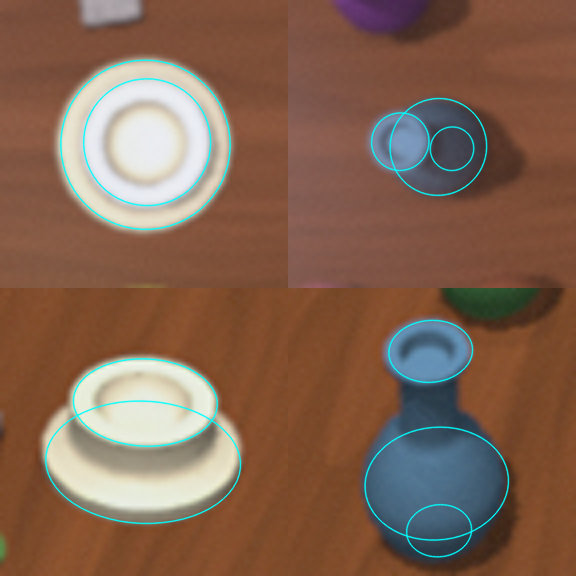

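>>> arm_command(
  moves=[
    [[0.036, -0.007, 0], [0, 0, 0], 0.0918],
    [[0.076, -0.015, 0], [0, 0, 0], 0.0918],
    [[0.116, -0.023, 0], [0, 0, 0], 0.0918],
    [[0.156, -0.031, 0], [0, 0, 0], 0.0918],
    [[0.196, -0.04, 0], [0, 0, 0], 0.0918],
  ],
  squeeze=15,
)

```text
time: 0.6
tool_pos: [0.3873, -0.3515, 0.2264]
tool_rot: [-3.141, 0.0, 0.446]
contact_force: [0.3, -0.8, -0.3]
opening: 0.092
grip_force: 0.0
```

>>> arm_command(
  moves=[
    [[0.04, -0.008, 0], [0, 0, 0], 0.0918],
    [[0.08, -0.016, 0], [0, 0, 0], 0.0918],
    [[0.12, -0.024, 0.0], [0, 0, 0], 0.0918],
    [[0.15, -0.03, 0.01], [0, 0, 0], 0.0918],
    [[0.163, -0.033, 0.03], [0, 0, 0], 0.0918],
  ],
)

```text
time: 1.1
tool_pos: [0.5217, -0.2508, 0.1973]
tool_rot: [3.139, -0.002, 0.449]
contact_force: [0.2, -0.8, -0.4]
opening: 0.0918
grip_force: 0.0
```

>>> arm_command(
  moves=[
    [[0, 0, 0.03], [0, 0, 0], 0.0918],
    [[0, 0, 0.05], [0, 0, 0], 0.0918],
    [[0, 0, 0.06], [0, 0, 0], 0.0918],
    [[0, 0, 0.06], [0, 0, 0], 0.0918],
    [[0, 0, 0.06], [0, 0, 0], 0.0918],
  ],
)

```text
time: 1.6
tool_pos: [0.5194, -0.2529, 0.1375]
tool_rot: [3.141, -0.001, 0.447]
contact_force: [0.7, -0.6, -0.5]
opening: 0.0919
grip_force: 0.0
```

>>> arm_command(
  moves=[
    [[0, 0, 0.025], [0, 0, 0], 0.0918],
    [[0, 0, 0.05], [0, 0, 0], 0.0918],
    [[0, 0, 0.075], [0, 0, 0], 0.0918],
    [[0, 0, 0.088], [0, 0, 0], 0.0918],
    [[0, 0, 0.088], [0, 0, 0], 0.0918],
  ],
)

```text
time: 2.1
tool_pos: [0.5186, -0.2524, 0.048]
tool_rot: [-3.14, 0.001, 0.446]
contact_force: [0.1, -0.1, 0.2]
opening: 0.0918
grip_force: 0.0
```

```bash
python3 - <<'E'
from h import *
o=[cv2.resize(robot.read_camera(n)[c[1]-60:c[1]+60,c[0]-60:c[0]+60,::-1],(400,400),interpolation=cv2.INTER_CUBIC) for n,c in(("top",(440,267)),("side",(385,180)))]
cv2.imwrite("pics/g1.png",np.hstack(o))
E
```

```text
(no output)
```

View pics/g1.png

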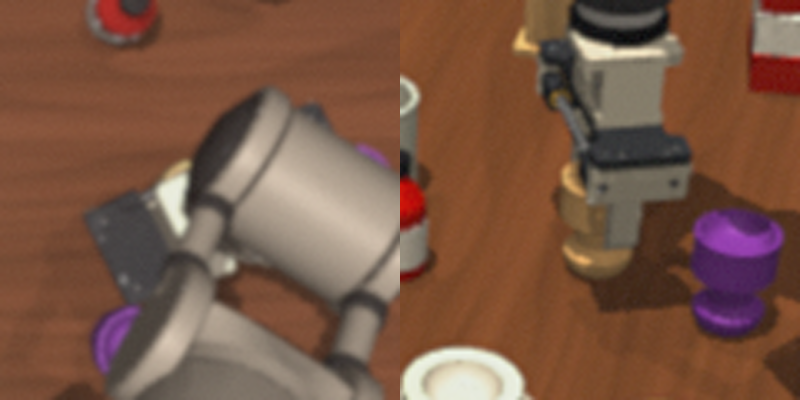

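The gripper straddles the wooden cup with the near finger clear of the purple one, so I can close it.

>>> arm_command(
  moves=[
    [[0, 0, 0], [0, 0, 0], 0.075],
    [[0, 0, 0], [0, 0, 0], 0.068],
    [[0, 0, 0], [0, 0, 0], 0.062],
    [[0, 0, 0], [0, 0, 0], 0.055],
    [[0, 0, 0], [0, 0, 0], 0.05],
  ],
  squeeze=20,
)

```text
time: 2.7
tool_pos: [0.5192, -0.2525, 0.0491]
tool_rot: [3.141, -0.0, 0.447]
contact_force: [-0.5, 0.7, 1.6]
opening: 0.0638
grip_force: 20.0
```

>>> arm_command(
  moves=[
    [[0, 0, 0], [0, 0, 0], 0.05],
    [[0, 0, 0], [0, 0, 0], 0.05],
    [[0, 0, -0.01], [0, 0, 0], 0.05],
    [[0, 0, -0.025], [0, 0, 0], 0.05],
    [[0, 0, -0.04], [0, 0, 0], 0.05],
  ],
)

```text
time: 3.2
tool_pos: [0.5187, -0.2524, 0.089]
tool_rot: [-3.141, 0.001, 0.447]
contact_force: [0.3, -0.4, -1.7]
opening: 0.0637
grip_force: 20.0
```

>>> arm_command(
  moves=[
    [[0, 0, -0.03], [0, 0, 0], 0.05],
    [[0, 0, -0.06], [0, 0, 0], 0.05],
    [[0.01, -0.013, -0.08], [0, 0, 0], 0.05],
    [[0.03, -0.039, -0.085], [0, 0, 0], 0.05],
    [[0.052, -0.068, -0.085], [0, 0, 0], 0.05],
  ],
)

```text
time: 3.7
tool_pos: [0.537, -0.1689, 0.1752]
tool_rot: [3.139, -0.001, 0.445]
contact_force: [0.7, 0.8, -3.1]
opening: 0.0635
grip_force: 20.0
```

>>> arm_command(
  moves=[
    [[0.022, -0.028, 0], [0, 0, 0], 0.05],
    [[0.044, -0.057, 0], [0, 0, 0], 0.05],
    [[0.066, -0.086, 0], [0, 0, 0], 0.05],
    [[0.086, -0.111, 0], [0, 0, 0], 0.05],
    [[0.096, -0.124, 0], [0, 0, 0], 0.05],
  ],
)

```text
time: 4.2
tool_pos: [0.5696, -0.013, 0.1737]
tool_rot: [-3.141, 0.0, 0.449]
contact_force: [0.9, -0.1, -2.1]
opening: 0.0638
grip_force: 20.0
```

>>> arm_command(
  moves=[
    [[0, 0, 0.01], [0, 0, 0], 0.05],
    [[0, 0, 0.025], [0, 0, 0], 0.05],
    [[0, 0, 0.04], [0, 0, 0], 0.05],
    [[0, 0, 0.05], [0, 0, 0], 0.05],
    [[0, 0, 0.05], [0, 0, 0], 0.05],
  ],
)

```text
time: 4.7
tool_pos: [0.5684, -0.0164, 0.1219]
tool_rot: [-3.14, 0.003, 0.446]
contact_force: [0.4, 0.4, -1.6]
opening: 0.0635
grip_force: 20.0
```

```bash
python3 - <<'E'
from h import *
print(robot.observe()["tool_pos"])
im=robot.read_camera("side");P=[.5696,-.0156]
zf=.0491-.0+robot.observe()["tool_pos"][2]-.0982
print(zf)
cv2.imwrite("pics/p1.png",crop(im,"side",(344,225),50,6,[(P,.044,.029),(P,.044,.042),(P,zf+.014,.027)]))
E
```

```text
[ 0.56838996 -0.01635937  0.12187118]
0.07388435635284114
```

View pics/p1.png

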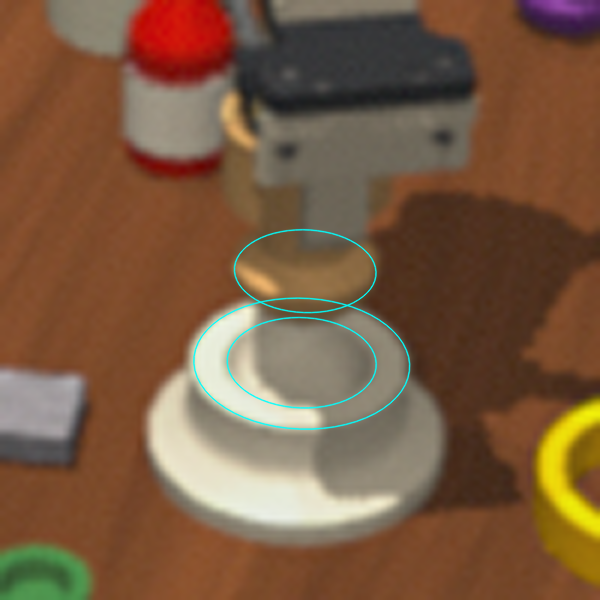

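Over the plinth, the cup's foot lines up with the hollow to about 1 mm. I'll lower it gently.

>>> arm_command(
  moves=[
    [[0.001, 0, 0.01], [0, 0, 0], 0.05],
    [[0.001, 0, 0.02], [0, 0, 0], 0.05],
    [[0.001, 0, 0.028], [0, 0, 0], 0.05],
    [[0.001, 0, 0.034], [0, 0, 0], 0.05],
    [[0.001, 0, 0.038], [0, 0, 0], 0.05],
  ],
)

```text
time: 5.25
tool_pos: [0.5702, -0.0149, 0.0849]
tool_rot: [-3.141, 0.001, 0.447]
contact_force: [0.4, 0.0, -1.5]
opening: 0.0638
grip_force: 20.0
```

>>> arm_command(
  moves=[
    [[0, 0, 0.001], [0, 0, 0], 0.05],
    [[0, 0, 0.002], [0, 0, 0], 0.05],
    [[0, 0, 0.003], [0, 0, 0], 0.05],
    [[0, 0, 0.004], [0, 0, 0], 0.05],
    [[0, 0, 0.004], [0, 0, 0], 0.05],
  ],
)

```text
time: 5.75
tool_pos: [0.5705, -0.015, 0.0817]
tool_rot: [3.141, -0.0, 0.447]
contact_force: [-0.4, -1.2, -2.4]
opening: 0.0635
grip_force: 20.0
```

>>> arm_command(
  moves=[
    [[0, 0, 0.001], [0, 0, 0], 0.05],
    [[0, 0, 0.001], [0, 0, 0], 0.05],
    [[0, 0, 0.002], [0, 0, 0], 0.05],
    [[0, 0, 0.002], [0, 0, 0], 0.05],
    [[0, 0, 0.002], [0, 0, 0], 0.05],
  ],
)

```text
time: 6.25
tool_pos: [0.5705, -0.015, 0.0797]
tool_rot: [3.142, 0.0, 0.447]
contact_force: [0.1, 0.0, -1.7]
opening: 0.0636
grip_force: 20.0
```

>>> arm_command(
  moves=[
    [[0, 0, 0.0005], [0, 0, 0], 0.05],
    [[0, 0, 0.001], [0, 0, 0], 0.05],
    [[0, 0, 0.001], [0, 0, 0], 0.05],
    [[0, 0, 0.001], [0, 0, 0], 0.05],
    [[0, 0, 0.001], [0, 0, 0], 0.05],
  ],
)

```text
time: 6.75
tool_pos: [0.5707, -0.015, 0.0791]
tool_rot: [3.141, -0.001, 0.447]
contact_force: [-1.4, 1.6, 4.2]
opening: 0.064
grip_force: 20.0
```

Contact came at the expected height (+4 N), so I'll open.

>>> arm_command(
  moves=[
    [[0, 0, 0], [0, 0, 0], 0.066],
    [[0, 0, 0], [0, 0, 0], 0.07],
    [[0, 0, 0], [0, 0, 0], 0.078],
    [[0, 0, 0], [0, 0, 0], 0.0918],
    [[0, 0, 0], [0, 0, 0], 0.0918],
  ],
)

```text
time: 7.25
tool_pos: [0.5705, -0.0151, 0.0786]
tool_rot: [3.142, 0.0, 0.447]
contact_force: [-0.0, -0.7, -0.4]
opening: 0.0888
grip_force: 0.0
```

>>> arm_command(
  moves=[
    [[0, 0, 0], [0, 0, 0], 0.0918],
    [[0, 0, -0.02], [0, 0, 0], 0.0918],
    [[0, 0, -0.05], [0, 0, 0], 0.0918],
    [[0, 0, -0.09], [0, 0, 0], 0.0918],
    [[0, 0, -0.13], [0, 0, 0], 0.0918],
  ],
)

```text
time: 7.75
tool_pos: [0.5701, -0.015, 0.2098]
tool_rot: [-3.141, 0.001, 0.447]
contact_force: [1.1, 0.5, -0.1]
opening: 0.0917
grip_force: 0.0
```

>>> arm_command(
  moves=[
    [[0.014, -0.028, 0], [0, 0, 0], 0.0918],
    [[0.033, -0.067, 0], [0, 0, 0], 0.0918],
    [[0.052, -0.106, 0], [0, 0, 0], 0.0918],
    [[0.071, -0.145, 0], [0, 0, 0], 0.0918],
    [[0.09, -0.183, 0], [0, 0, 0], 0.0918],
  ],
)

```text
time: 8.25
tool_pos: [0.5723, 0.1906, 0.2088]
tool_rot: [3.141, -0.0, 0.447]
contact_force: [0.2, 0.5, -0.2]
opening: 0.0919
grip_force: 0.0
```

>>> arm_command(
  moves=[
    [[0.019, -0.038, 0], [0, 0, 0], 0.0918],
    [[0.038, -0.077, 0], [0, 0, 0], 0.0918],
    [[0.057, -0.116, 0], [0, 0, 0], 0.0918],
    [[0.072, -0.146, 0], [0, 0, 0], 0.0918],
    [[0.081, -0.163, 0], [0, 0, 0], 0.0918],
  ],
)

```text
time: 8.75
tool_pos: [0.5744, 0.3739, 0.2082]
tool_rot: [-3.141, 0.0, 0.449]
contact_force: [-0.1, -1.1, 0.0]
opening: 0.0916
grip_force: 0.0
```

>>> arm_command(
  moves=[
    [[0, 0, 0.01], [0, 0, 0], 0.0918],
    [[0, 0, 0.03], [0, 0, 0], 0.0918],
    [[0, 0, 0.045], [0, 0, 0], 0.0918],
    [[0, 0, 0.05], [0, 0, 0], 0.0918],
    [[0, 0, 0.05], [0, 0, 0], 0.0918],
  ],
)

```text
time: 9.25
tool_pos: [0.575, 0.3698, 0.1576]
tool_rot: [3.141, 0.002, 0.446]
contact_force: [1.2, 0.4, -0.1]
opening: 0.0916
grip_force: 0.0
```

```bash
python3 - <<'E'
from h import *
C=[.5701,-.0155]
a=robot.read_camera("top");b=robot.read_camera("side")
o=np.hstack([crop(a,"top",(346,250),25,8,[(C,.115,.032)]),crop(b,"side",(344,215),40,5,[(C,.115,.032),(C,.044,.042)])])
o2=cv2.resize(b[235:435,186:386,::-1],(400,400),interpolation=cv2.INTER_CUBIC)
cv2.imwrite("pics/v1.png",cv2.resize(np.hstack([o,o2]),(799,266)) if 0 else np.hstack([o[:, 400:],o2]))
cv2.imwrite("pics/v1t.png",o[:, :400])
E
```

```text
(no output)
```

View pics/v1.png

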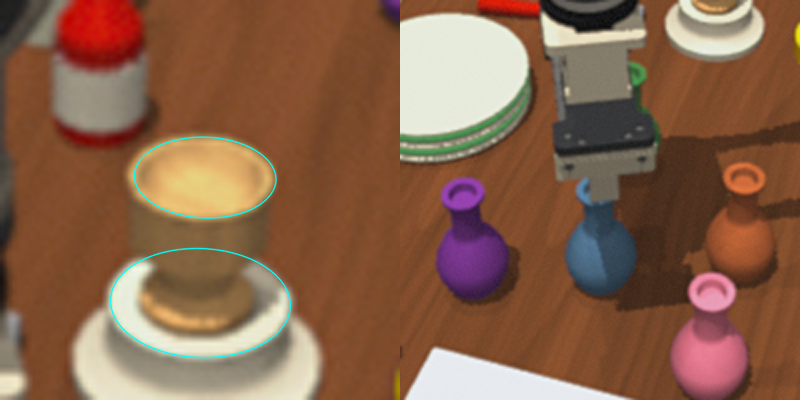

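The cup's rim matches the ring for the seated height, so it is home and upright. The gripper is straight above the blue vase and clear of its neighbours, so I'll descend.

>>> arm_command(
  moves=[
    [[0, 0, 0.015], [0, 0, 0], 0.0918],
    [[0, 0, 0.035], [0, 0, 0], 0.0918],
    [[0, 0, 0.055], [0, 0, 0], 0.0918],
    [[0, 0, 0.075], [0, 0, 0], 0.0918],
    [[0, 0, 0.085], [0, 0, 0], 0.0918],
  ],
)

```text
time: 9.85
tool_pos: [0.575, 0.3705, 0.0728]
tool_rot: [3.141, 0.001, 0.447]
contact_force: [-1.4, -0.8, -0.2]
opening: 0.0921
grip_force: 0.0
```

>>> arm_command(
  moves=[
    [[0, 0, 0], [0, 0, 0], 0.07],
    [[0, 0, 0], [0, 0, 0], 0.055],
    [[0, 0, 0], [0, 0, 0], 0.045],
    [[0, 0, 0], [0, 0, 0], 0.038],
    [[0, 0, 0], [0, 0, 0], 0.034],
  ],
)

```text
time: 10.35
tool_pos: [0.5755, 0.3711, 0.0745]
tool_rot: [3.141, -0.001, 0.447]
contact_force: [1.0, -0.9, -0.8]
opening: 0.0561
grip_force: 0.0
```

>>> arm_command(
  moves=[
    [[0, 0, 0], [0, 0, 0], 0.03],
    [[0, 0, 0], [0, 0, 0], 0.027],
    [[0, 0, 0], [0, 0, 0], 0.024],
    [[0, 0, 0], [0, 0, 0], 0.02],
    [[0, 0, 0], [0, 0, 0], 0.015],
  ],
  squeeze=25,
)

```text
time: 10.85
tool_pos: [0.5753, 0.3709, 0.0737]
tool_rot: [3.141, -0.0, 0.447]
contact_force: [-0.3, 0.7, -0.1]
opening: 0.034
grip_force: 25.0
```

>>> arm_command(
  moves=[
    [[0, 0, 0], [0, 0, 0], 0.015],
    [[0, 0, -0.005], [0, 0, 0], 0.015],
    [[0, 0, -0.015], [0, 0, 0], 0.015],
    [[0, 0, -0.03], [0, 0, 0], 0.015],
    [[0, 0, -0.04], [0, 0, 0], 0.015],
  ],
)

```text
time: 11.35
tool_pos: [0.5758, 0.3712, 0.1159]
tool_rot: [3.142, -0.002, 0.447]
contact_force: [0.5, 0.7, -1.6]
opening: 0.0341
grip_force: 25.0
```

The opening stopped at 34 mm rather than 26 mm, so I'll take a look.

```bash
python3 - <<'E'
from h import *
s=robot.observe();print(s["tool_pos"],s["opening"],s["grip_force"],s["contact_force"])
b=robot.read_camera("side")
V=s["tool_pos"][:2];dz=s["tool_pos"][2]-.0735
cv2.imwrite("pics/v2.png",crop(b,"side",(286,335),50,6,[(V,.034+dz,.0325),(V,.12+dz,.018),(V,.0+dz,.015)]))
E
```

```text
[0.57580876 0.37121252 0.11590739] 0.03413914873457557 25.00150721753016 [ 0.53839414  0.70965471 -1.58743785]
```

View pics/v2.png

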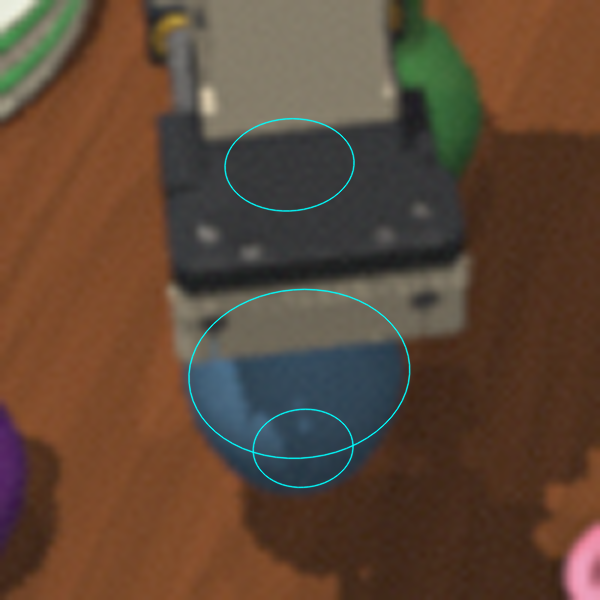

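The vase is lifted cleanly: its bottom outline at about (300,490) matches the prediction, it's upright, and its shadow is separated. The green vase lies on the path, so I'll go higher first.

>>> arm_command(
  moves=[
    [[0, 0, -0.02], [0, 0, 0], 0.015],
    [[0, 0, -0.045], [0, 0, 0], 0.015],
    [[0, 0, -0.07], [0, 0, 0], 0.015],
    [[0, 0, -0.095], [0, 0, 0], 0.015],
    [[0, 0, -0.115], [0, 0, 0], 0.015],
  ],
)

```text
time: 11.9
tool_pos: [0.5754, 0.371, 0.231]
tool_rot: [3.142, -0.002, 0.447]
contact_force: [0.1, 0.8, -1.2]
opening: 0.0345
grip_force: 25.0
```

>>> arm_command(
  moves=[
    [[-0.007, 0.013, -0.005], [0, 0, 0], 0.015],
    [[-0.02, 0.04, -0.005], [0, 0, 0], 0.015],
    [[-0.035, 0.07, -0.005], [0, 0, 0], 0.015],
    [[-0.05, 0.101, -0.005], [0, 0, 0], 0.015],
    [[-0.065, 0.132, -0.005], [0, 0, 0], 0.015],
  ],
)

```text
time: 12.4
tool_pos: [0.5727, 0.2214, 0.2328]
tool_rot: [3.141, 0.002, 0.447]
contact_force: [0.6, 0.1, -2.2]
opening: 0.0341
grip_force: 25.0
```

>>> arm_command(
  moves=[
    [[-0.015, 0.03, 0], [0, 0, 0], 0.015],
    [[-0.03, 0.061, 0], [0, 0, 0], 0.015],
    [[-0.045, 0.092, 0], [0, 0, 0], 0.015],
    [[-0.06, 0.122, 0], [0, 0, 0], 0.015],
    [[-0.072, 0.147, 0], [0, 0, 0], 0.015],
  ],
)

```text
time: 12.9
tool_pos: [0.571, 0.0574, 0.233]
tool_rot: [3.142, 0.002, 0.446]
contact_force: [-0.3, -0.4, -2.8]
opening: 0.0344
grip_force: 25.0
```

>>> arm_command(
  moves=[
    [[-0.013, 0.026, 0], [0, 0, 0], 0.015],
    [[-0.025, 0.048, 0], [0, 0, 0], 0.015],
    [[-0.034, 0.067, 0], [0, 0, 0], 0.015],
    [[-0.034, 0.067, 0], [0, 0, 0], 0.015],
    [[-0.034, 0.067, 0], [0, 0, 0], 0.015],
  ],
)

```text
time: 13.4
tool_pos: [0.5698, -0.0155, 0.2332]
tool_rot: [-3.141, 0.001, 0.445]
contact_force: [0.3, 0.2, -1.8]
opening: 0.0343
grip_force: 25.0
```

```bash
python3 - <<'E'
from h import *
s=robot.observe();print(s["tool_pos"],s["opening"],s["contact_force"])
C=[.5702,-.0155];z=s["tool_pos"][2]-.0735;print(z)
b=robot.read_camera("side")
cv2.imwrite("pics/p2.png",crop(b,"side",(344,185),60,5,[(C,.115,.029),(C,.115,.032),(C,z+.034,.0325),(C,z,.015)]))
E
```

```text
[ 0.56975384 -0.01552888  0.23318686] 0.034280276381998404 [ 0.34178729  0.21704234 -1.81593729]
0.1596868597169125
```

View pics/p2.png

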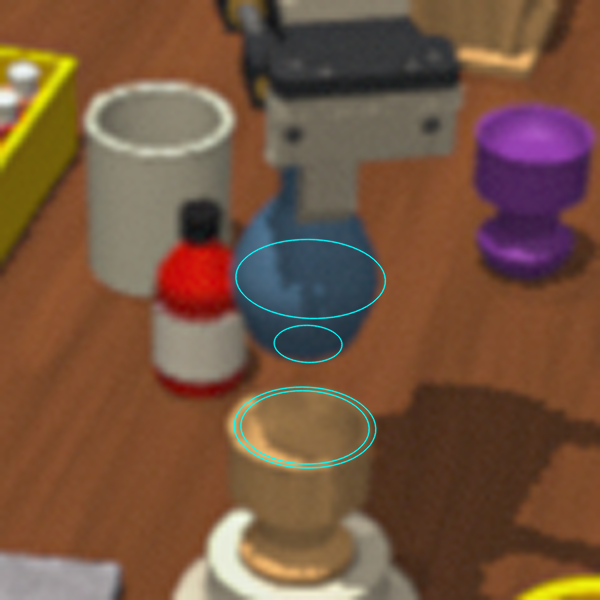

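Vase and cup are both about 0.5 px left of their rings, so they're aligned with each other. I'll lower the vase.

>>> arm_command(
  moves=[
    [[0, 0, 0.008], [0, 0, 0], 0.015],
    [[0, 0, 0.02], [0, 0, 0], 0.015],
    [[0, 0, 0.032], [0, 0, 0], 0.015],
    [[0, 0, 0.044], [0, 0, 0], 0.015],
    [[0, 0, 0.051], [0, 0, 0], 0.015],
  ],
)

```text
time: 13.95
tool_pos: [0.5698, -0.0147, 0.1807]
tool_rot: [-3.14, 0.002, 0.447]
contact_force: [0.1, -0.3, -2.4]
opening: 0.0345
grip_force: 25.0
```

>>> arm_command(
  moves=[
    [[0, 0, 0.001], [0, 0, 0], 0.015],
    [[0, 0, 0.002], [0, 0, 0], 0.015],
    [[0, 0, 0.003], [0, 0, 0], 0.015],
    [[0, 0, 0.004], [0, 0, 0], 0.015],
    [[0, 0, 0.004], [0, 0, 0], 0.015],
  ],
)

```text
time: 14.45
tool_pos: [0.5706, -0.015, 0.1789]
tool_rot: [3.141, -0.0, 0.447]
contact_force: [-0.3, -0.5, -2.4]
opening: 0.0345
grip_force: 25.0
```

>>> arm_command(
  moves=[
    [[0, 0, 0.001], [0, 0, 0], 0.015],
    [[0, 0, 0.002], [0, 0, 0], 0.015],
    [[0, 0, 0.002], [0, 0, 0], 0.015],
    [[0, 0, 0.002], [0, 0, 0], 0.015],
    [[0, 0, 0.002], [0, 0, 0], 0.015],
  ],
)

```text
time: 14.95
tool_pos: [0.5705, -0.015, 0.1768]
tool_rot: [3.141, -0.0, 0.447]
contact_force: [-0.0, -0.8, -2.1]
opening: 0.0342
grip_force: 25.0
```

>>> arm_command(
  moves=[
    [[0, 0, 0.0005], [0, 0, 0], 0.015],
    [[0, 0, 0.001], [0, 0, 0], 0.015],
    [[0, 0, 0.0015], [0, 0, 0], 0.015],
    [[0, 0, 0.0015], [0, 0, 0], 0.015],
    [[0, 0, 0.0015], [0, 0, 0], 0.015],
  ],
)

```text
time: 15.45
tool_pos: [0.5705, -0.015, 0.1752]
tool_rot: [3.142, 0.0, 0.447]
contact_force: [0.9, -0.5, -1.6]
opening: 0.0344
grip_force: 25.0
```

>>> arm_command(
  moves=[
    [[0, 0, 0.0005], [0, 0, 0], 0.015],
    [[0, 0, 0.001], [0, 0, 0], 0.015],
    [[0, 0, 0.001], [0, 0, 0], 0.015],
    [[0, 0, 0.001], [0, 0, 0], 0.015],
    [[0, 0, 0.001], [0, 0, 0], 0.015],
  ],
)

```text
time: 15.95
tool_pos: [0.5708, -0.015, 0.1746]
tool_rot: [3.141, -0.001, 0.447]
contact_force: [0.5, 0.1, 2.6]
opening: 0.0343
grip_force: 25.0
```

The vase made contact at the expected height, so I'll release and withdraw.

>>> arm_command(
  moves=[
    [[0, 0, 0], [0, 0, 0], 0.036],
    [[0, 0, 0], [0, 0, 0], 0.038],
    [[0, 0, 0], [0, 0, 0], 0.045],
    [[0, 0, 0], [0, 0, 0], 0.06],
    [[0, 0, 0], [0, 0, 0], 0.08],
  ],
)

```text
time: 16.45
tool_pos: [0.5704, -0.015, 0.174]
tool_rot: [-3.141, 0.0, 0.447]
contact_force: [-0.5, 0.1, 0.7]
opening: 0.0565
grip_force: 0.0
```

>>> arm_command(
  moves=[
    [[0, 0, 0], [0, 0, 0], 0.0918],
    [[0, 0, 0], [0, 0, 0], 0.0918],
    [[0, 0, 0], [0, 0, 0], 0.0918],
    [[0, 0, -0.02], [0, 0, 0], 0.0918],
    [[0, 0, -0.04], [0, 0, 0], 0.0918],
  ],
)

```text
time: 16.95
tool_pos: [0.5701, -0.015, 0.2142]
tool_rot: [-3.141, 0.001, 0.447]
contact_force: [0.8, 0.1, 0.7]
opening: 0.0911
grip_force: 0.0
```

>>> arm_command(
  moves=[
    [[0, 0, -0.03], [0, 0, 0], 0.0918],
    [[0, 0, -0.06], [0, 0, 0], 0.0918],
    [[0, 0, -0.08], [0, 0, 0], 0.0918],
    [[0, 0, -0.09], [0, 0, 0], 0.0918],
    [[0, 0, -0.09], [0, 0, 0], 0.0918],
  ],
)

```text
time: 17.45
tool_pos: [0.5709, -0.015, 0.3053]
tool_rot: [3.14, -0.002, 0.447]
contact_force: [0.5, -0.1, -0.6]
opening: 0.0918
grip_force: 0.0
```

```bash
python3 - <<'E'
from h import *
C=[.5702,-.0155]
b=robot.read_camera("side")
cv2.imwrite("pics/f.png",crop(b,"side",(344,185),60,5,[(C,.115,.032),(C,.135,.0325),(C,.221,.018),(C,.044,.042)]))
E
```

```text
(no output)
```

View pics/f.png

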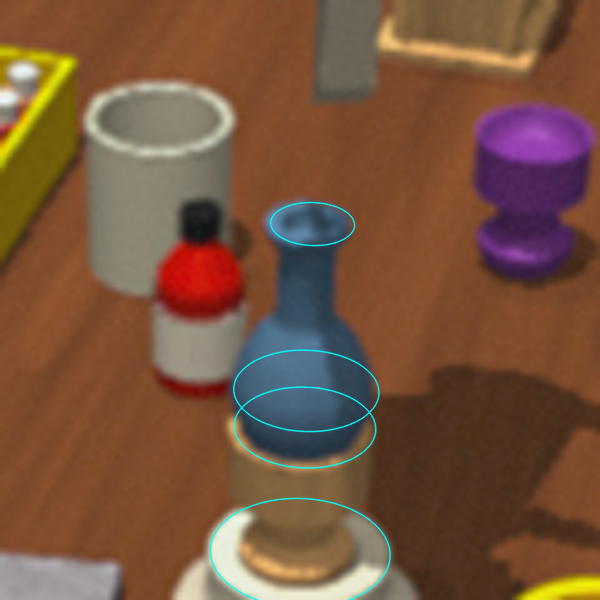

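The vase stands upright and home in the cup: its lip at (308,224) matches the ring to within 1 px, and the gripper is clear.

```bash
python3 -c "
from cell import robot
print(robot.hand_in())"
```

```text
the job is handed in; nothing more can be done
None
```

The wooden cup is seated in the plinth and the blue vase stands upright in the cup, both let go with the gripper clear; I handed the job in at about 17.5 s, and the hand-in returned no verdict.

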